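# Zero the thickness gauge and hold its jaw open

## Task

Ready the bench thickness gauge for my next blade. Lift the red stylus out of its block and, with the jaw still shut, press the recessed yellow zero button fully in with the stylus tip for a moment, then let it spring back (leave the blue button beside it alone). Then, with the stylus still in hand, push the lift lever's black paddle down with the tip until the jaw stands open about 8 mm, the lever's red end in the green band, and finish holding it there with the stylus, leaving the other things on the bench where they are.

Things in the scene. Friction and masses are not known exactly. Their poses are not given: they have to be found in the camera images.
- gauge: Grey bench thickness gauge, fixed. Origin: underside; y along it, z up. Base 120 (x) x 290 x 14 mm, y -165 to 125. At +y a readout box 90 x 100 mm, 62 mm high, centred at (0, 72). In the middle a C-frame 100 mm high (y -45 to 25), over it the lever and the spindle's top (127 mm). At -y, beside the paddle at x -17, an upright white scale plate 50 mm long (y), 133 mm high, with a green band.
- zero_top (a point): Centre of the top of the yellow zero button, moving with it: a round cap 12 mm in diameter in a hole 16 mm in diameter framed in yellow, at (-18, 95) mm in the gauge's frame, its top 5 mm below the readout box's top (57 mm above the bench). Pressed straight down.
- zero (a joint): Travel of the yellow zero button, m: 0 out, 0.004 fully in. Its spring takes 1.5 N to start and 5 N fully in.
- mode (a joint): Travel of the blue mode button, m: 0 out, 0.004 fully in. Same make as the yellow one, framed in blue, 46 mm from it towards the lever (-y of the gauge). To be left alone.
- lever_pad (a point): Centre of the top of the black paddle (34 x 34 mm, 6 mm thick) at the free end of the steel lift lever, at (10, -115) mm in the gauge's frame, 118 mm above the bench at rest. Moves with the lever, down in an arc about its pivot, 85 mm from here towards the readout box (gauge +y). A red strip marks the lever's end, beside the scale plate.
- lever (a joint): Angle of the lift lever, rad: 0 at rest (spring holds it up), grows as the paddle is pushed down, 0.36 at the stop. At the paddle it takes 2 N to start, 5 N at 0.19 rad (paddle 16 mm down, jaw open 8 mm) and about 8 N at the stop (paddle 30 mm down).
- jaw (a joint): Opening of the gauge's jaw, m: the height of the steel spindle's foot above the anvil. 0 shut; lever angle times 0.042, so 0.008 at 0.19 rad and 0.015 at the stop.
- stylus_grip (a point): Centre of the stylus's red handle: a round rod 16 mm in diameter, 80 mm long (40 above and below this point); below it a steel shank 5 mm in diameter, 40 mm long, whose flat end is the tip, 80 mm below this point. 35 to 70 g. At the start it stands upright in its block, the shoulder resting on the block's top, this point 90 mm above the bench; 40 mm up it is free.
- stylus_block: Fixed wooden block 70 x 70 x 50 mm with one hole in the middle (10 mm in diameter, 44 mm deep) in which the stylus stands. Origin: centre of its underside.
- awl_block: Fixed wooden block like the stylus's, holding an awl with a dark wooden handle (100 mm high). Origin: centre of its underside. To be left alone.
Things that resemble listed ones, but are neither listed nor needed, are in the scene too. What is shaped like the part that bears stylus_grip but purple or turquoise is not meant.

How it is judged (in metres and radians):
On the way, in this order (a step that is already met when the one before it is completed fails the run):
1. the stylus tip presses the yellow zero button fully in while the jaw is shut (value of joint zero above 0.003 m and contact force between stylus and zero above 1 N and value of joint jaw below 0.001 m), for 0.2 s.
2. the zero button has sprung back, the jaw still shut (value of joint zero below 0.0008 m and value of joint jaw below 0.001 m), for 0.1 s.
At the end, for the whole second after the job is handed in: The program finishes holding: the stylus, gripped in the fingers, presses the lever paddle itself (more than 1.5 N, the robot not touching the lever) and keeps the jaw open 8 mm, give or take 2.5 mm; the zero button is out again and the blue button is not pressed (value of joint jaw between 0.0055 and 0.0105 m and contact force between stylus and lever above 1.5 N and contact force between each of the arm, the fingers and lever below 0.5 N and contact force between the fingers and stylus above 3 N and height (world z) of stylus_grip above 0.12 m and value of joint zero below 0.0008 m and value of joint mode below 0.0015 m); the arm keeps its last pose, push and grip.
It fails at once if the blue mode button is pressed (value of joint mode above 0.002 m).
It fails at once if another thing on the bench is shoved (over 20 mm) (distance of any of knife, scale0, scale1, jar, mug, drill, awl from where it was at the start of the episode above 0.02 m).
It also fails if it takes over 51 s, if anything falls off the work surface, if the arm or the gripper's body presses on something with over 40 N, if the wrist force passes 120 N, or if a joint passes its speed limit or range.

## Robot

A 7-joint arm with a two-finger parallel gripper is mounted at the origin on the work surface. World frame = base frame: x ahead of the robot, y to its left, z up, the work surface at z = 0. Lengths are in mm, angles in rad, forces in N, time in s.
With the tool pointing down it reaches from about 425 to 875 mm from the base axis. Payload 4.7 kg.
Tool frame: the origin (TCP) lies at the very end of the fingers, on their centre line; the grasp point (between the pads) lies 19 mm behind it (robot.grasp_offset is the distance from the TCP to the grasp point, in mm); x points along the fingers, z is the direction in which the jaws open and shut, and the axes are right-handed (so a half turn about x gives the same grasp; the last joint's range is limited). The gripper opens to 85 mm and grips with 20 to 120 N. Pads are 22 mm wide; open, the fingers measure 114 mm over their backs; the gripper's body (76 mm by 85 mm) begins 54 mm behind the grasp point. The pads swing forward as they close: fully open they stand 13 mm farther back than shut.
Start: joints at [-1.226, 0.321, -0.07, 1.45, 0.023, 1.371, -0.057], TCP at [211.147, 614.77, 231.349] pointing down, gripper open.
Joint ranges: [-2.86, 2.86], [-0.3, 2.09], [-1.38, 1.24], [0.06, 2.45], [-1.56, 4.7], [0.09, 2.05], [-2.69, 2.69]. Speed limits (rad/s): [2.57, 2.57, 3.14, 3.14, 3.14, 3.14, 3.14].

## Interface

Orientations are given as a 3x3 rotation matrix whose columns are the frame's x, y, z axes.
In Python, from cell import robot, cams, job gives the robot as it stands.
- The arm moves only by the tool play_rows, never from a script. Its argument "plan" is one flat list of numbers, 6 for each row, row after row: the shift along the tool's x, y, z in units of 30 mm (1.0 is 30 mm), then the turn, a rotation vector about the tool's x, y, z in units of 5 degrees (1.0 is 5 degrees). In form: [x, y, z, rx, ry, rz, x, y, z, rx, ry, rz, ...]. A call has 1 to 5 rows; each row shifts and turns the commanded pose from where the row before left it, along the tool's axes as they then stand; what a row does not reach is not made up. A row lasts 1/12 s, in which the tool goes at most 41.7 mm and 7.16 degrees, less where a joint would pass 70% of its speed; a pose out of reach is approached as far as the arm can. A call with a number of a shift or a turn outside -1 to 1 is refused whole. A call with a gripper value outside its range is refused whole. "grip" is the closure, from -1 (fully open) to 1 (shut), set as the call begins (left out, the last holds). The fingers move at their own pace and stop on an object; "squeeze" is the grip in N (left out, the last holds). Time passes only in rows, so rows that do not move let the fingers close. It gives the time, the measured TCP pose, the force and the opening at its end, in the units of the state.
- robot.get_state(): the state, without advancing time (a new reading comes with each control period).
- cams.snapshot(name): name is "scene" or "top"; returns (picture, depth): 420x560x3 uint8, red, green, blue; 420x560 float32, mm along the optical axis (not along the pixel's ray), 0 where there is no reading.
- cams.calibration(name): a dict with "vfov" (degrees; the focal length in pixels is half the picture's height over the tangent of half this angle, whatever the lens; pixels are square), "cx", "cy" (the principal point, pixels), "rvec" (rotation vector, rad) and "tvec" (3), from world to camera coordinates, as OpenCV has them. Camera axes: x right, y down, z forward; pixel columns grow to the right and rows downward; lengths in mm; the calibration is good to about 2 mm. A picture is of the moment at which its call begins. calibration takes no time and is no camera call.
- job.close_job(): hands the job in, once; it reports no verdict.
The state is a dict: "time_s": time; "joint_pos": joint angles; "qd": joint speeds; "effort": joint torques, N m; "eef_pos": TCP position; "ee_rot": TCP orientation; "wrist_force": force on the tool from outside, world axes, zero at the start; "moment": the same for the moment, N m; "grip_width": finger opening in mm.
Only numpy, scipy, OpenCV 4.12 (cv2) and the standard library are available. Lean on these libraries where they do the work, as an engineer would, in place of code of your own. Each camera call takes 0.05 s, during which the arm holds its last target.

## Working session

There is one attempt and no reset: what is moved stays moved. The work goes in short steps, Python scripts to look and compute and a tool call to move; the robot and the scene stay as the last step left them, time stands still between calls to the robot, and variables do not carry over. Pictures are saved under pics/ and viewed, and the job is handed in when it is done.

Besides the shell and the picture viewer there is one more tool, called by a JSON object that holds its "op" and its "data". play_rows: Moves the arm, as the interface text tells. Shifts and turns lie within -1 to 1; 1 stands for 30 mm of shift or 5 degrees of turn. Its arguments: {"type":"object","properties":{"plan":{"type":"array"},"grip":{"type":"number"},"squeeze":{"type":"number"}},"required":["plan"]}

```bash
mkdir -p pics; ls; cat > h.py <<'E'
import numpy as np, cv2
from cell import robot,cams,job
def cal(n):
    c=cams.calibration(n); f=210/np.tan(np.radians(c['vfov'])/2)
    R=cv2.Rodrigues(np.array(c['rvec'],float))[0]; t=np.array(c['tvec'],float).ravel()
    return f,c['cx'],c['cy'],R,t,c
def snap(n,fn):
    p,d=cams.snapshot(n); cv2.imwrite('pics/'+fn+'.png',p[:,:,::-1]); np.savez('pics/'+fn+'.npz',p=p,d=d); return p,d
def ray(n,u,v,z):
    f,cx,cy,R,t,_=cal(n); C=-R.T@t; r=R.T@np.array([(u-cx)/f,(v-cy)/f,1.]); return C+r*(z-C[2])/r[2]
def dep(n,u,v,d):
    f,cx,cy,R,t,_=cal(n); return R.T@(np.array([(u-cx)/f,(v-cy)/f,1.])*d-t)
def proj(n,P):
    f,cx,cy,R,t,_=cal(n); q=R@np.array(P,float)+t; return np.array([f*q[0]/q[2]+cx,f*q[1]/q[2]+cy,q[2]])
E
python3 - <<'E'
from h import *
for n in('scene','top'):
    snap(n,n+'0'); c=cal(n); print(c[5]); print(-c[3].T@c[4])
print(robot.get_state())
E
```

```text
pics
{'vfov': 51.119268150868805, 'cx': 274.9678584661213, 'cy': 208.96973608659155, 'rvec': array([ 1.29802082,  2.38455346, -0.84117736]), 'tvec': array([ 270.41365283, -302.24897239, 1324.49914423])}
[1025.9115037   365.74857716  855.86770759]
{'vfov': 48.805865157503774, 'cx': 276.6793804692291, 'cy': 203.56671149457756, 'rvec': array([ 2.14400374, -2.13534413,  0.15609023]), 'tvec': array([  47.15764701,  546.21869802, 1396.66637122])}
[ 328.59346669   40.12579734 1463.44522148]
{'time_s': 0.1, 'joint_pos': array([-1.22589736,  0.32173729, -0.07011962,  1.45157567,  0.02261737,
        1.3707919 , -0.05690168]), 'qd': array([-0.00109791, -0.00281478, -0.00208803, -0.00107698, -0.00043944,
       -0.00028029,  0.00046292]), 'effort': array([-2.83186282e-04, -4.94883549e+01, -3.84211326e-01, -3.15212452e+01,
        1.30020484e-02,  7.46374077e-03, -2.93011269e-06]), 'eef_pos': array([210.99098399, 614.28622558, 230.32929241]), 'ee_rot': array([[-4.64350448e-04, -9.45803711e-01,  3.24738548e-01],
       [-1.66094194e-03,  3.24738865e-01,  9.45802258e-01],
       [-9.99998513e-01, -1.00188172e-04, -1.72171769e-03]]), 'wrist_force': array([ 0.04879029,  0.41574675, -0.31984865]), 'moment': array([ 0.04499783, -0.01709871,  0.03162862]), 'grip_width': 85.30685667680102}
```

View pics/scene0.png

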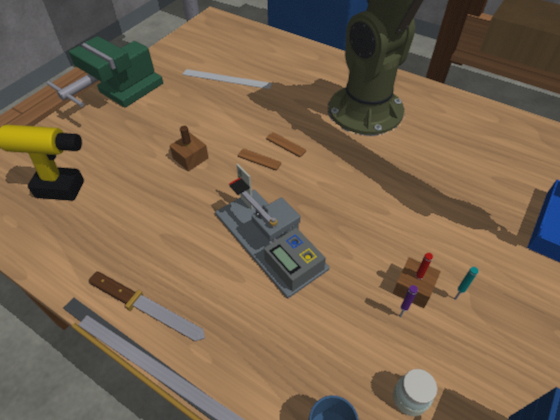

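View pics/top0.png

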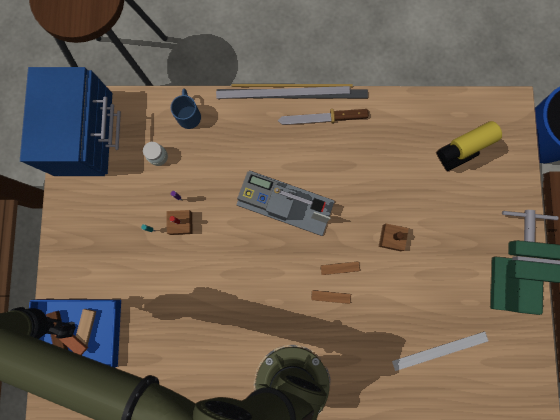

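Candidates for the stylus: red handle at scene (425,265) / top (173,219); purple at scene (409,299) / top (176,195); turquoise at scene (468,280) / top (147,228); awl at scene (185,140) / top (398,237). By the description I choose the red one, in the block. I'll check it in a close crop.

```bash
python3 - <<'E'
from h import *
S=np.load('pics/scene0.npz');T=np.load('pics/top0.npz')
a=cv2.resize(S['p'][235:325,370:490],(400,300),interpolation=cv2.INTER_CUBIC)
b=cv2.resize(T['p'][180:240,130:210],(400,300),interpolation=cv2.INTER_CUBIC)
c=cv2.resize(S['p'][160:295,210:330],(400,450),interpolation=cv2.INTER_CUBIC)[:300+150]
d=cv2.resize(T['p'][160:245,230:340],(400,309),interpolation=cv2.INTER_CUBIC)
cv2.imwrite('pics/crA.png',np.hstack([a,b])[:,:,::-1])
d=np.vstack([d,np.zeros((141,400,3),np.uint8)])
cv2.imwrite('pics/crB.png',np.hstack([c,d])[:,:,::-1])
def hsv(p): return cv2.cvtColor(p,cv2.COLOR_RGB2HSV)
for n,D in(('scene',S),('top',T)):
    H=hsv(D['p'])
    for nm,lo,hi in(('red',(0,180,70),(6,255,255)),('red2',(174,180,70),(180,255,255)),('yel',(22,120,100),(34,255,255)),('blue',(105,120,60),(125,255,255)),('green',(45,80,60),(75,255,255))):
        m=cv2.inRange(H,lo,hi); k,l,st,ce=cv2.connectedComponentsWithStats(m)
        for i in range(1,k):
            if st[i,4]>5 and st[i,4]<900: 
                dd=D['d'][l==i]; print(n,nm,st[i],ce[i].round(1),np.median(dd), dep(n,*ce[i],np.median(dd)).round(1))
E
```

```text
scene red [230 178  10   6  13] [234.6 180.7] 991.9812 [526.  -85.5 119.1]
scene red [425 253   8   7  38] [428.3 255.9] 847.333 [490.2 354.1 130.2]
scene red [417 260  13  18 108] [422.8 269. ] 878.0896 [494.2 355.4  87.7]
scene yel [ 30 154  27  27 298] [ 43.1 169. ] 1064.0717 [ 724.9 -518.4   91. ]
scene yel [299 248  18  15  94] [307.4 255.9] 933.032 [576.8 137.9  61.2]
scene blue [286 235  17  14  92] [293.9 241.6] 956.1339 [561.1  94.7  61.3]
scene blue [548 388  12  32 267] [554.9 406.2] 621.6689 [675.6 596.7 188.5]
scene blue [310 396  48  24 621] [328.8 408.8] 759.6891 [815.  322.6  44.1]
scene green [ 86  37  63  35 646] [119.   50.4] 1268.1235 [ 320.6 -648.7  153. ]
scene green [ 69  46  41  34 358] [90.5 58.9] 1224.3925 [ 404.1 -670.3  163.9]
scene green [142  56   9   5  16] [145.8  58.1] 1351.6313 [ 244.6 -636.7   90.7]
scene green [127  61  26  21 155] [139.7  70.1] 1357.7627 [ 276.1 -641.4   64.4]
scene green [146  60   6   5  10] [148.2  62.2] 1372.4263 [ 237.  -640.3   70.7]
scene green [106  71   5   5  10] [108.3  72.6] 1231.5099 [ 398.6 -618.4  135.2]
scene green
[... 356 characters left out ...]
.8 189.5]
top blue [183  90   4   7  13] [184.4  93.2] 1450.7443 [888.4 339.9  83.4]
top blue [189  98   5   4   7] [191.1  99.6] 1442.3234 [865.7 317.1  88.3]
top blue [173 103  23  17 178] [186.  112.5] 1519.6001 [852.6 348.8   8.3]
top blue [257 193  11  11  42] [262.1 197.9] 1419.6897 [560.3  94.   63. ]
top blue [ 40 334  12  10  77] [ 46.2 338.4] 1414.8605 [132.  752.2   6.7]
top green [516 241  44  17 571] [537.5 249.1] 1289.6053 [ 401.3 -678.6  165.3]
top green [493 257  19  53 572] [499.9 282.2] 1409.0168 [ 308.  -631.    30.5]
top green [515 260  45  22 760] [537.1 270.7] 1280.4248 [ 341.7 -672.7  165.5]
top green [518 279  25  36 774] [530.1 296.3] 1314.5488 [ 270.3 -672.1  120. ]
```

View pics/crA.png

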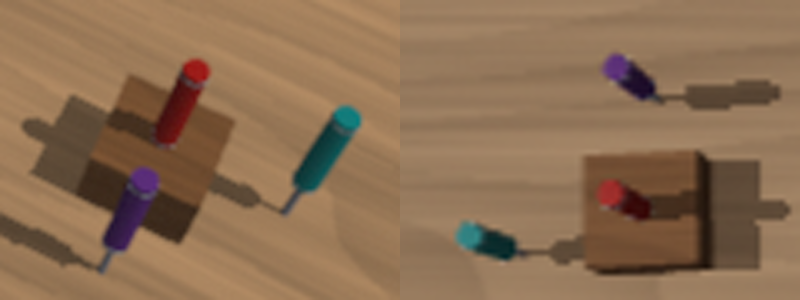

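View pics/crB.png

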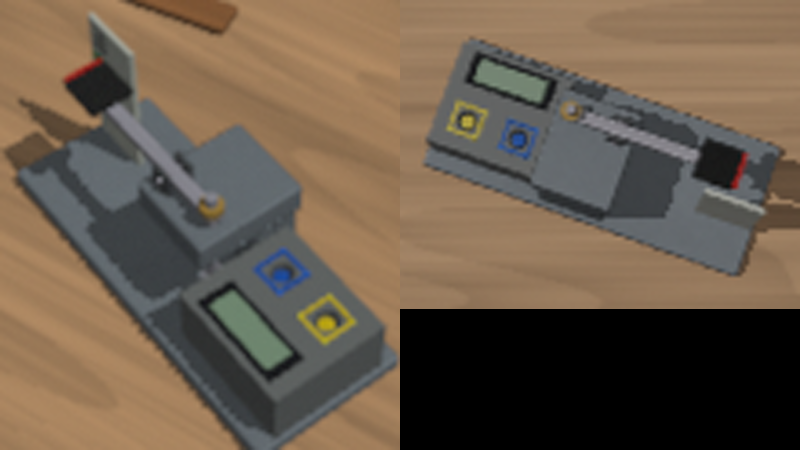

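The crop shows the red stylus upright in its block. The purple and turquoise ones stand beside the block, about 60–75 mm away. Yellow button at top (248,193), blue at (262,198), paddle at about (321,205).

```bash
cat >> h.py <<'E'
def goal(P,w=None):
    s=robot.get_state(); R=s['ee_rot']; d=np.array(P)-s['eef_pos']
    print('t',round(s['time_s'],2),'eef',s['eef_pos'].round(1),'F',s['wrist_force'].round(1),'w',round(s['grip_width'],1),'units',(R.T@d/30).round(3),'mm',d.round(1))
E
python3 - <<'E'
from h import *
print('red top', ray('scene',428.3,255.9,130),ray('top',171.9,218.2,130))
S=np.load('pics/scene0.npz');T=np.load('pics/top0.npz')
H=cv2.cvtColor(T['p'],cv2.COLOR_RGB2HSV)
# block top by height from depth
for n,D,(u0,u1,v0,v1) in(('top',T,(140,215,185,245)),('scene',S,(370,490,240,325))):
    pts=[]
    for v in range(v0,v1):
        for u in range(u0,u1):
            q=D['d'][v,u]
            if q>0:
                P=dep(n,u,v,q)
                if 46<P[2]<55: pts.append(P)
    pts=np.array(pts); print(n,len(pts),pts.mean(0)); r=cv2.minAreaRect(pts[:,:2].astype(np.float32)); print(r)
for nm,lo,hi in(('purple',(125,80,40),(150,255,255)),('turq',(80,120,60),(98,255,255))):
  for n,D in(('scene',S),('top',T)):
    m=cv2.inRange(cv2.cvtColor(D['p'],cv2.COLOR_RGB2HSV),lo,hi)
    k,l,st,ce=cv2.connectedComponentsWithStats(m)
    for i in range(1,k):
        if 10<st[i,4]<400: 
            P=np.array([dep(n,u,v,D['d'][v,u]) for v,u in zip(*np.where(l==i))]); print(nm,n,P.mean(0).round(),P.min(0).round(),P.max(0).round())
for n,u,v in(('scene',307.4,255.9),('top',248.1,192.7)): print('yel',ray(n,u,v,62))
for n,u,v in(('scene',293.9,241.6),('top',262.1,197.9)): print('blu',ray(n,u,v,62))
for n,u,v in(('scene',234.6,180.7),('top',322.6,206.8)): print('strip',ray(n,u,v,116))
goal([492,353,300])
E
```

```text
red top [490.11567552 354.05893981 130.        ] [488.42872252 352.89765389 130.        ]Traceback (most recent call last):
  File "<stdin>", line 12, in <module>
  File "h.py", line 12, in dep
    f,cx,cy,R,t,_=cal(n); return R.T@(np.array([(u-cx)/f,(v-cy)/f,1.])*d-t)
                  ~~~^^^
  File "h.py", line 4, in cal
    c=cams.calibration(n); f=210/np.tan(np.radians(c['vfov'])/2)
ValueError: time passes only in moves, steps and waits
```

```bash
cat >> h.py <<'E'
import functools
cal=functools.lru_cache(None)(cal)
E
python3 - <<'E'
from h import *
S=np.load('pics/scene0.npz');T=np.load('pics/top0.npz')
for n,D,(u0,u1,v0,v1) in(('top',T,(140,215,185,245)),('scene',S,(370,490,240,325))):
    pts=[]
    for v in range(v0,v1):
        for u in range(u0,u1):
            q=D['d'][v,u]
            if q>0:
                P=dep(n,u,v,q)
                if 46<P[2]<55: pts.append(P)
    pts=np.array(pts,np.float32); print(n,len(pts),pts.mean(0)); r=cv2.minAreaRect(pts[:,:2].copy()); print(r)
for nm,lo,hi in(('purple',(125,80,40),(150,255,255)),('turq',(80,120,60),(98,255,255))):
  for n,D in(('scene',S),('top',T)):
    m=cv2.inRange(cv2.cvtColor(D['p'],cv2.COLOR_RGB2HSV),lo,hi)
    k,l,st,ce=cv2.connectedComponentsWithStats(m)
    for i in range(1,k):
        if 10<st[i,4]<400: 
            P=np.array([dep(n,u,v,D['d'][v,u]) for v,u in zip(*np.where(l==i))]); print(nm,n,P.mean(0).round(),P.min(0).round(),P.max(0).round())
for n,u,v in(('scene',307.4,255.9),('top',248.1,192.7)): print('yel',ray(n,u,v,62))
for n,u,v in(('scene',293.9,241.6),('top',262.1,197.9)): print('blu',ray(n,u,v,62))
for n,u,v in(('scene',234.6,180.7),('top',322.6,206.8)): print('strip',ray(n,u,v,116))
goal([490,353,240])
E
```

```text
top 413 [488.06372  352.78564   50.886505]
((507.1556396484375, 377.3567199707031), (110.39813232421875, 117.19146728515625), 2.3312039375305176)
scene 918 [492.65417  355.35944   50.481087]
((489.5257568359375, 359.4523620605469), (105.8888931274414, 139.10716247558594), 50.5850715637207)
purple scene [568. 357.  89.] [522. 349.  -0.] [575. 364. 123.]
purple top [563. 353. 100.] [557. 348.  48.] [571. 362. 125.]
turq scene [467. 438. 120.] [460. 431. 116.] [473. 445. 122.]
turq scene [482. 438.  91.] [415. 366.  -0.] [1026.  452.  856.]
turq top [463. 435. 122.] [457. 430. 114.] [469. 441. 128.]
yel [577.26130041 138.23458502  62.        ]
yel [576.40218996 137.27258288  62.        ]
blu [561.56821135  94.90299569  62.        ]
blu [560.34772184  94.06291155  62.        ]
strip [523.92896538 -87.3554217  116.        ]
strip [525.52559528 -86.1690307  116.        ]
t 0.1 eef [211.  614.3 230.3] F [ 0.   0.4 -0.3] w 85.3 units [ -0.312 -11.625  -5.218] mm [ 279.  -261.3    9.7]
```

{"op": "play_rows", "data": {"plan": [0,-0.97,-0.435,0,0,0,0,-0.97,-0.435,0,0,0,0,-0.97,-0.435,0,0,0,0,-0.97,-0.435,0,0,0,0,-0.97,-0.435,0,0,0], "grip": 0}}

```text
time_s: 0.52
eef_pos: [328.3, 504.4, 230.8]
ee_rot: [[-0.0, -0.946, 0.325], [-0.001, 0.325, 0.946], [-1.0, 0.0, -0.001]]
wrist_force: [0.0, 0.2, 0.9]
grip_width: 42.7
```

{"op": "play_rows", "data": {"plan": [0,-0.97,-0.435,0,0,0,0,-0.97,-0.435,0,0,0,0,-0.97,-0.435,0,0,0,0,-0.97,-0.435,0,0,0,0,-0.97,-0.435,0,0,0]}}

```text
time_s: 0.93
eef_pos: [444.7, 395.4, 230.9]
ee_rot: [[-0.0, -0.946, 0.325], [-0.0, 0.325, 0.946], [-1.0, 0.0, -0.001]]
wrist_force: [-0.3, -0.4, 0.1]
grip_width: 42.6
```

{"op": "play_rows", "data": {"plan": [0,-0.97,-0.435,0,0,0,0,-0.97,-0.435,0,0,0,0,0,0,0,0,0,0,0,0,0,0,0]}}

```text
time_s: 1.27
eef_pos: [492.2, 350.6, 230.8]
ee_rot: [[-0.0, -0.944, 0.33], [-0.001, 0.33, 0.944], [-1.0, -0.0, -0.001]]
wrist_force: [0.1, 0.8, 0.5]
grip_width: 43.0
```

```bash
python3 - <<'E'
from h import *
goal([489.5,353.5,160]); print(robot.get_state()['ee_rot'].round(3))
p,d=snap('scene','s1'); p2,d2=snap('top','t1')
a=cv2.resize(p[180:330,340:540],(400,300));b=cv2.resize(p2[160:260,110:243],(400,300))
cv2.imwrite('pics/c1.png',np.hstack([a,b])[:,:,::-1])
E
```

```text
t 1.27 eef [492.2 350.6 230.8] F [0.1 0.8 0.5] w 43.0 units [2.36  0.118 0.064] mm [ -2.7   2.9 -70.8]
[[-0.    -0.944  0.33 ]
 [-0.001  0.33   0.944]
 [-1.    -0.    -0.001]]
```

View pics/c1.png

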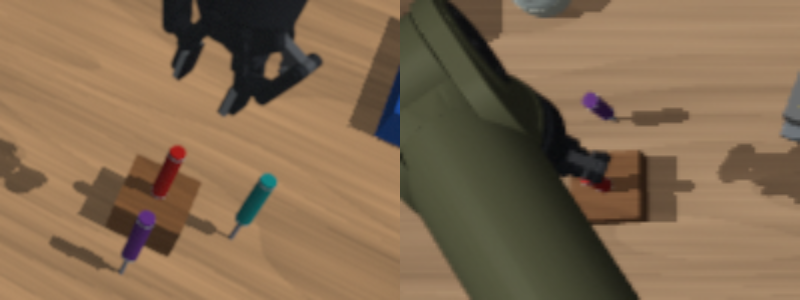

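{"op": "play_rows", "data": {"plan": [0.6,0.12,0.064,0,0,0,0.9,0,0,0,0,0,0.9,0,0,0,0,0,0,0,0,0,0,0]}}

```text
time_s: 1.7
eef_pos: [483.2, 355.8, 153.5]
ee_rot: [[-0.008, -0.947, 0.322], [-0.006, 0.322, 0.947], [-1.0, 0.006, -0.008]]
wrist_force: [-1.7, -0.5, -1.2]
grip_width: 42.7
```

```bash
python3 - <<'E'
from h import *
goal([489.5,353.5,76])
p,d=snap('scene','s2'); p2,d2=snap('top','t2')
a=cv2.resize(p[180:330,340:540],(400,300));b=cv2.resize(p2[180:240,130:210],(400,300))
cv2.imwrite('pics/c2.png',np.hstack([a,b])[:,:,::-1])
E
```

```text
t 1.7 eef [483.2 355.8 153.5] F [-1.7 -0.5 -1.2] w 42.7 units [ 2.582 -0.239  0.017] mm [  6.3  -2.3 -77.5]
```

View pics/c2.png

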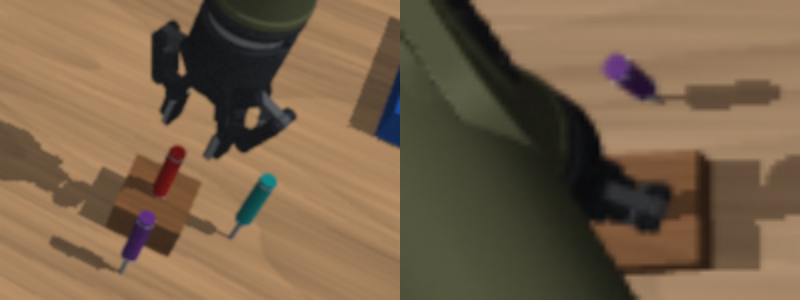

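{"op": "play_rows", "data": {"plan": [0,0,0,0,0,0,0,0,0,0,0,0]}}

```text
time_s: 1.97
eef_pos: [488.6, 357.5, 161.6]
ee_rot: [[0.003, -0.946, 0.324], [0.002, 0.324, 0.946], [-1.0, -0.002, 0.003]]
wrist_force: [-0.0, -0.1, 0.3]
grip_width: 42.7
```

```bash
python3 - <<'E'
from h import *
goal([489.5,353.5,76])
E
```

```text
t 1.97 eef [488.6 357.5 161.6] F [-0.  -0.1  0.3] w 42.7 units [ 2.854 -0.066 -0.124] mm [  0.9  -4.  -85.6]
```

{"op": "play_rows", "data": {"plan": [0.2,-0.06,-0.12,0,0,0,0.4,0,0,0,0,0,0.3,0,0,0,0,0,0,0,0,0,0,0,0,0,0,0,0,0]}}

```text
time_s: 2.38
eef_pos: [487.6, 351.7, 131.0]
ee_rot: [[-0.002, -0.946, 0.325], [-0.001, 0.325, 0.946], [-1.0, 0.001, -0.002]]
wrist_force: [0.1, -0.3, 0.4]
grip_width: 42.8
```

{"op": "play_rows", "data": {"plan": [0,0,0,0,0,0,0,0,0,0,0,0]}}

```text
time_s: 2.55
eef_pos: [488.6, 352.4, 132.7]
ee_rot: [[0.001, -0.946, 0.325], [0.0, 0.325, 0.946], [-1.0, -0.0, 0.001]]
wrist_force: [-0.0, -0.2, 0.3]
grip_width: 42.5
```

```bash
python3 - <<'E'
from h import *
goal([489.5,353.5,76])
p,d=snap('scene','s3')
cv2.imwrite('pics/c3.png',cv2.resize(p[180:330,340:540],(800,600))[:,:,::-1])
E
```

```text
t 2.55 eef [488.6 352.4 132.7] F [-0.  -0.2  0.3] w 42.5 units [ 1.888 -0.018  0.042] mm [  0.9   1.1 -56.7]
```

View pics/c3.png

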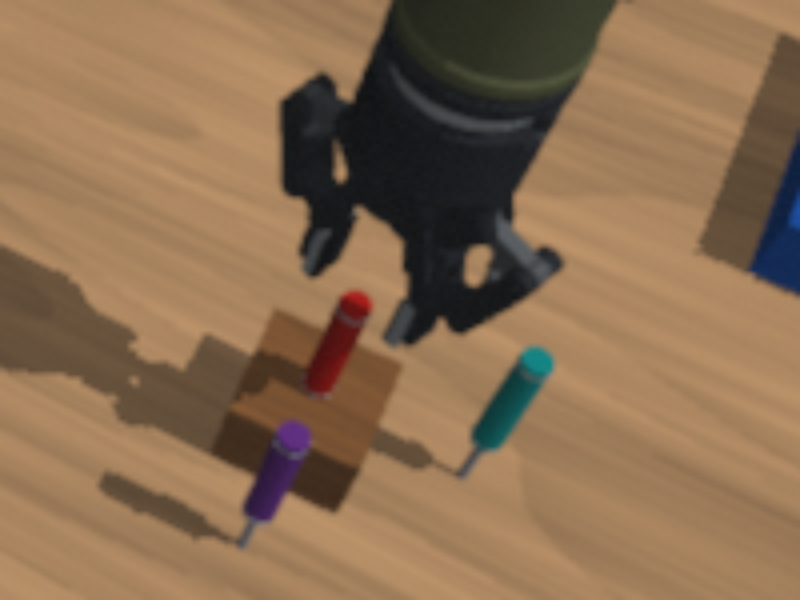

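The fingertips, at (315,270) and (398,340) in the crop, straddle the red top at (355,302). Descending.

{"op": "play_rows", "data": {"plan": [0.3,-0.018,0.04,0,0,0,0.4,0,0,0,0,0,0.4,0,0,0,0,0,0.4,0,0,0,0,0,0.37,0,0,0,0,0]}}

```text
time_s: 3.02
eef_pos: [488.5, 352.7, 74.0]
ee_rot: [[-0.001, -0.946, 0.325], [-0.001, 0.325, 0.946], [-1.0, 0.001, -0.002]]
wrist_force: [0.3, -0.7, -0.2]
grip_width: 42.9
```

{"op": "play_rows", "data": {"plan": [0,0,0,0,0,0,0,0,0,0,0,0,0,0,0,0,0,0]}}

```text
time_s: 3.27
eef_pos: [489.5, 353.3, 76.4]
ee_rot: [[0.0, -0.946, 0.325], [0.0, 0.325, 0.946], [-1.0, -0.0, 0.0]]
wrist_force: [-0.2, -0.6, 0.7]
grip_width: 43.0
```

```bash
python3 - <<'E'
from h import *
goal([489.5,353.5,76])
p,d=snap('scene','s4')
cv2.imwrite('pics/c4.png',cv2.resize(p[180:330,340:540],(800,600))[:,:,::-1])
E
```

```text
t 3.27 eef [489.5 353.3  76.4] F [-0.2 -0.6  0.7] w 43.0 units [0.013 0.001 0.006] mm [ 0.   0.2 -0.4]
```

View pics/c4.png

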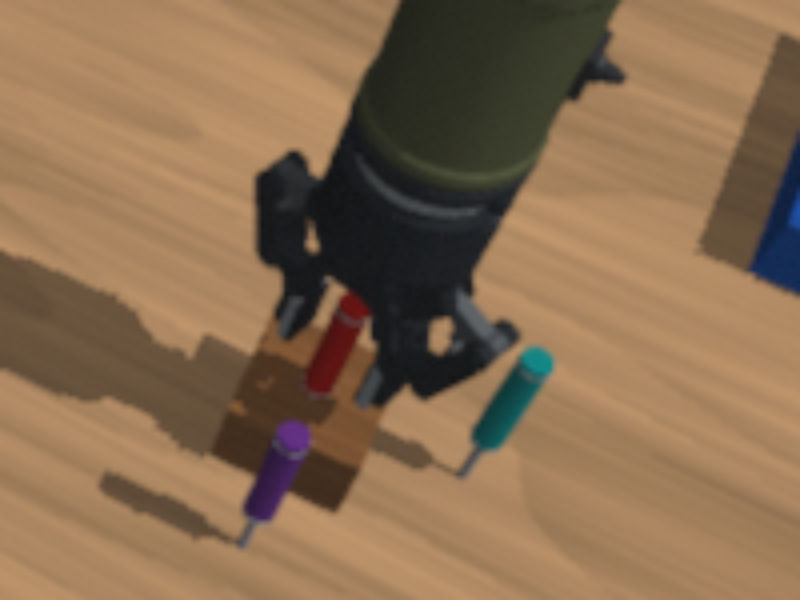

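The red handle stands between the fingers. Closing.

{"op": "play_rows", "data": {"plan": [0,0,0,0,0,0,0,0,0,0,0,0,0,0,0,0,0,0,0,0,0,0,0,0,0,0,0,0,0,0], "grip": 1, "squeeze": 80}}

```text
time_s: 3.73
eef_pos: [489.6, 353.4, 77.0]
ee_rot: [[0.001, -0.946, 0.325], [0.001, 0.325, 0.946], [-1.0, -0.001, 0.001]]
wrist_force: [-0.4, 0.7, 2.7]
grip_width: 13.7
```

{"op": "play_rows", "data": {"plan": [-0.1,0,0,0,0,0,-0.3,0,0,0,0,0,-0.5,0,0,0,0,0,-0.5,0,0,0,0,0,-0.5,0,0,0,0,0]}}

```text
time_s: 4.15
eef_pos: [489.0, 353.1, 134.2]
ee_rot: [[-0.0, -0.946, 0.325], [-0.0, 0.325, 0.946], [-1.0, 0.0, -0.0]]
wrist_force: [0.1, -0.1, -1.0]
grip_width: 14.3
```

{"op": "play_rows", "data": {"plan": [-0.5,0,0,0,0,0,-0.4,0,0,0,0,0,0,0,0,0,0,0,0,0,0,0,0,0,0,0,0,0,0,0]}}

```text
time_s: 4.57
eef_pos: [488.7, 352.8, 159.4]
ee_rot: [[-0.001, -0.946, 0.325], [-0.001, 0.325, 0.946], [-1.0, 0.001, -0.001]]
wrist_force: [-0.2, 0.4, -0.9]
grip_width: 14.1
```

```bash
python3 - <<'E'
from h import *
goal([577,137.8,170])
p,d=snap('scene','s5')
cv2.imwrite('pics/c5.png',cv2.resize(p[120:320,320:520],(600,600))[:,:,::-1])
E
```

```text
t 4.57 eef [488.7 352.8 159.4] F [-0.2  0.4 -0.9] w 14.1 units [-0.35  -5.11  -5.824] mm [  88.3 -215.    10.6]
```

View pics/c5.png

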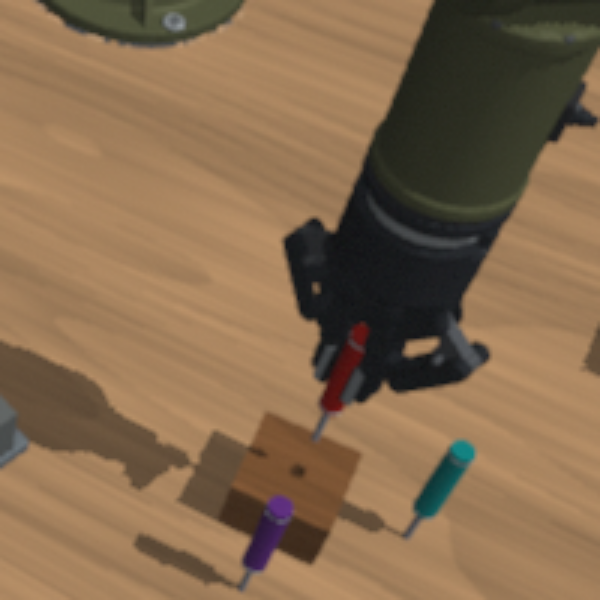

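{"op": "play_rows", "data": {"plan": [0,-0.3,-0.35,0,0,0,0,-0.6,-0.7,0,0,0,0,-0.6,-0.7,0,0,0,0,-0.6,-0.7,0,0,0,0,-0.6,-0.7,0,0,0]}}

```text
time_s: 5.03
eef_pos: [535.4, 234.8, 159.4]
ee_rot: [[-0.001, -0.946, 0.325], [-0.001, 0.325, 0.946], [-1.0, 0.001, -0.001]]
wrist_force: [1.0, -0.2, -0.4]
grip_width: 14.3
```

{"op": "play_rows", "data": {"plan": [0,-0.6,-0.7,0,0,0,0,-0.6,-0.7,0,0,0,0,-0.6,-0.6,0,0,0,0,-0.4,-0.4,0,0,0,0,-0.2,-0.27,0,0,0]}}

```text
time_s: 5.45
eef_pos: [578.0, 133.7, 159.6]
ee_rot: [[-0.0, -0.944, 0.329], [-0.002, 0.329, 0.944], [-1.0, -0.0, -0.002]]
wrist_force: [0.3, 0.0, -0.4]
grip_width: 14.4
```

{"op": "play_rows", "data": {"plan": [0,0,0,0,0,0,0,0,0,0,0,0,0,0,0,0,0,0,0,0,0,0,0,0]}}

```text
time_s: 5.78
eef_pos: [576.5, 140.3, 160.0]
ee_rot: [[-0.001, -0.947, 0.322], [0.001, 0.322, 0.947], [-1.0, 0.001, 0.001]]
wrist_force: [-0.8, 0.2, -0.4]
grip_width: 14.1
```

```bash
python3 - <<'E'
from h import *
goal([577,137.8,160]); print(robot.get_state()['ee_rot'].round(3))
p,d=snap('scene','s6'); p2,d2=snap('top','t6')
cv2.imwrite('pics/c6.png',np.hstack([cv2.resize(p[180:280,240:340],(600,600)),cv2.resize(p2[160:260,220:253],(198,600))])[:,:,::-1])
print(proj('scene',[577,137.8,62]),proj('scene',robot.get_state()['eef_pos']-[0,0,66.7]))
E
```

```text
t 5.78 eef [576.5 140.3 160. ] F [-0.8  0.2 -0.4] w 14.1 units [ 0.001 -0.043 -0.075] mm [ 0.5 -2.5 -0. ]
[[-0.001 -0.947  0.322]
 [ 0.001  0.322  0.947]
 [-1.     0.001  0.001]]
[307.28622665 255.71797681 932.28115467] [308.86811453 247.91765434 906.97590285]
```

View pics/c6.png

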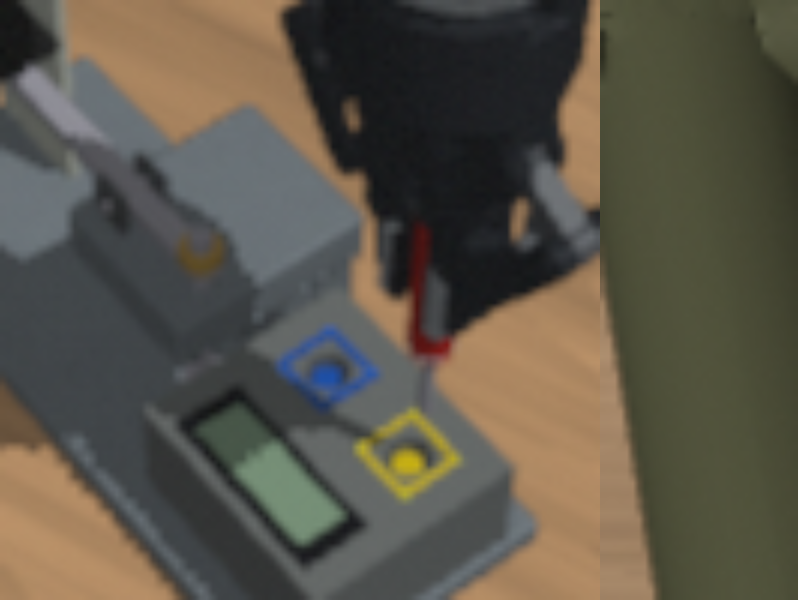

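```bash
python3 - <<'E'
from h import *
print('tip by scene',ray('scene',310.3,248.3,93.3))
e=robot.get_state()['eef_pos']
for z in(93.3,133.3): print(240,180,(proj('scene',[e[0],e[1],z])[:2]-[240,180])*6)
E
```

```text
tip by scene [575.84168779 142.84949533  93.3       ]
240 180 [413.18516463 407.80282268]
240 180 [418.43407409 341.55211686]
```

{"op": "play_rows", "data": {"plan": [0.2,-0.075,-0.115,0,0,0,0.35,0,0,0,0,0,0.25,0,0,0,0,0,0,0,0,0,0,0,0,0,0,0,0,0]}}

```text
time_s: 6.3
eef_pos: [577.4, 134.2, 135.0]
ee_rot: [[-0.002, -0.946, 0.325], [-0.001, 0.325, 0.946], [-1.0, 0.002, -0.001]]
wrist_force: [0.8, 0.6, -0.2]
grip_width: 14.2
```

{"op": "play_rows", "data": {"plan": [0,0,0,0,0,0,0,0,0,0,0,0]}}

```text
time_s: 6.47
eef_pos: [578.5, 134.5, 136.5]
ee_rot: [[0.001, -0.946, 0.325], [0.0, 0.325, 0.946], [-1.0, -0.0, 0.0]]
wrist_force: [-0.0, 0.3, -0.5]
grip_width: 14.0
```

```bash
python3 - <<'E'
from h import *
goal([577.5,136.3,120]); print(robot.get_state()['ee_rot'].round(3))
p,d=snap('scene','s7')
cv2.imwrite('pics/c7.png',cv2.resize(p[220:280,270:340],(700,600),interpolation=cv2.INTER_CUBIC)[:,:,::-1])
e=robot.get_state()['eef_pos']
print((proj('scene',e-[0,0,66.7])[:2]-[270,220])*10)
E
```

```text
t 6.47 eef [578.5 134.5 136.5] F [-0.   0.3 -0.5] w 14.0 units [0.55  0.05  0.047] mm [ -1.    1.8 -16.5]
[[ 0.001 -0.946  0.325]
 [ 0.     0.325  0.946]
 [-1.    -0.     0.   ]]
[356.99392368 334.97846911]
```

View pics/c7.png

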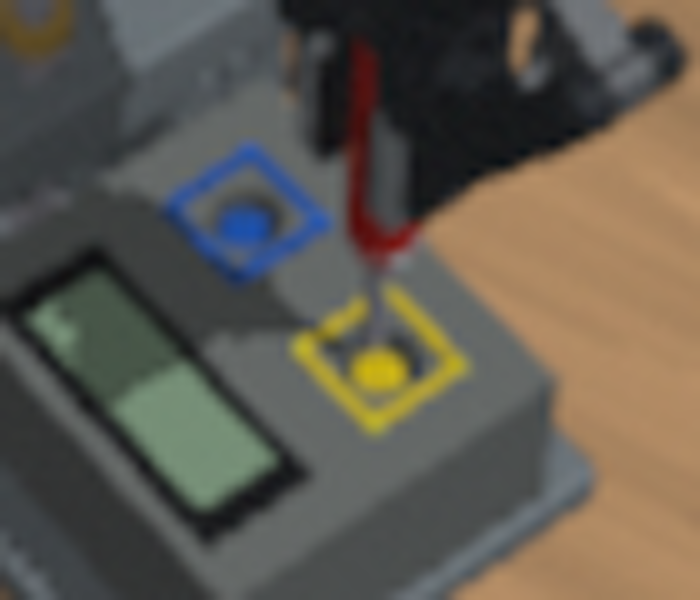

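{"op": "play_rows", "data": {"plan": [0.1,0.04,0.02,0,0,0,0.13,0,0,0,0,0,0.1,0,0,0,0,0,0,0,0,0,0,0,0,0,0,0,0,0]}}

```text
time_s: 6.93
eef_pos: [577.0, 135.3, 125.9]
ee_rot: [[-0.001, -0.946, 0.325], [-0.0, 0.325, 0.946], [-1.0, 0.001, -0.0]]
wrist_force: [0.8, -0.1, -0.3]
grip_width: 13.9
```

```bash
python3 - <<'E'
from h import *
goal([577.5,135.2,120])
p,d=snap('scene','s8')
cv2.imwrite('pics/c8.png',cv2.resize(p[220:280,270:340],(700,600),interpolation=cv2.INTER_CUBIC)[:,:,::-1])
E
```

```text
t 6.93 eef [577.  135.3 125.9] F [ 0.8 -0.1 -0.3] w 13.9 units [ 0.197 -0.017  0.003] mm [ 0.5 -0.1 -5.9]
```

View pics/c8.png

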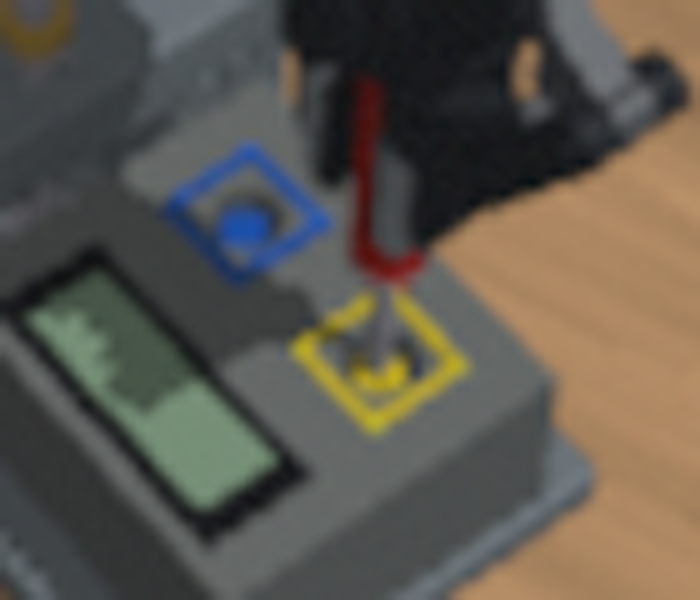

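The tip, at about (378,362), is over the yellow cap inside its hole. Pressing.

{"op": "play_rows", "data": {"plan": [0.1,0,0,0,0,0,0.1,0,0,0,0,0,0.05,0,0,0,0,0,0,0,0,0,0,0]}}

```text
time_s: 7.32
eef_pos: [578.0, 135.4, 119.8]
ee_rot: [[0.002, -0.946, 0.325], [0.001, 0.325, 0.946], [-1.0, -0.001, 0.001]]
wrist_force: [-0.4, -1.0, 3.9]
grip_width: 14.2
```

{"op": "play_rows", "data": {"plan": [0,0,0,0,0,0,0,0,0,0,0,0]}}

```text
time_s: 7.48
eef_pos: [577.9, 135.4, 119.8]
ee_rot: [[0.002, -0.946, 0.325], [0.001, 0.325, 0.946], [-1.0, -0.001, 0.001]]
wrist_force: [-0.9, -0.2, 6.0]
grip_width: 14.5
```

{"op": "play_rows", "data": {"plan": [0.06,0,0,0,0,0,0.04,0,0,0,0,0,0,0,0,0,0,0,0,0,0,0,0,0,0,0,0,0,0,0]}}

```text
time_s: 7.9
eef_pos: [578.6, 135.4, 119.2]
ee_rot: [[0.003, -0.946, 0.325], [0.001, 0.325, 0.946], [-1.0, -0.002, 0.002]]
wrist_force: [-3.3, -1.8, 17.3]
grip_width: 14.3
```

{"op": "play_rows", "data": {"plan": [0.05,0,0,0,0,0,0,0,0,0,0,0,0,0,0,0,0,0]}}

```text
time_s: 8.15
eef_pos: [578.9, 135.4, 118.9]
ee_rot: [[0.004, -0.946, 0.325], [0.002, 0.325, 0.946], [-1.0, -0.003, 0.003]]
wrist_force: [-5.6, -1.6, 21.6]
grip_width: 14.4
```

```bash
python3 - <<'E'
from h import *
goal([577.5,135.2,160])
p,d=snap('scene','s9')
cv2.imwrite('pics/c9.png',cv2.resize(p[220:280,270:340],(700,600),interpolation=cv2.INTER_CUBIC)[:,:,::-1])
E
```

```text
t 8.15 eef [578.9 135.4 118.9] F [-5.6 -1.6 21.6] w 14.4 units [-1.37   0.036 -0.018] mm [-1.4 -0.2 41.1]
```

View pics/c9.png

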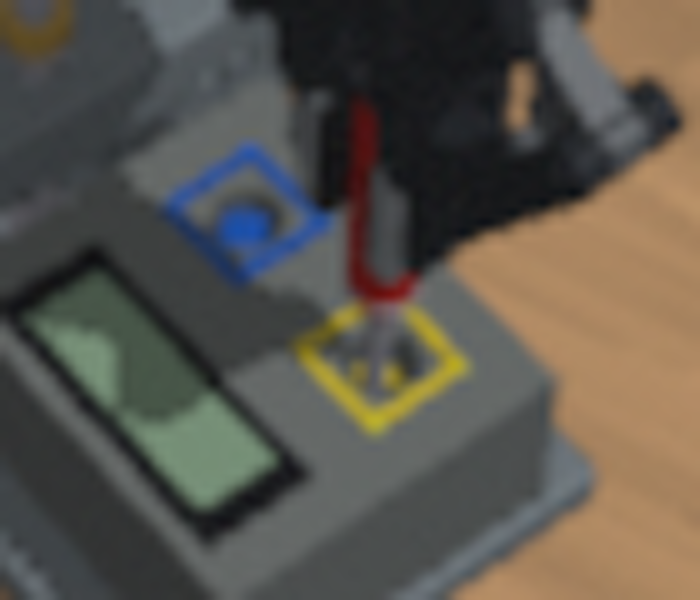

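The force reached about 20 N against the stop and the cap is visibly sunk, so the button is fully in. Releasing upward.

{"op": "play_rows", "data": {"plan": [-0.2,0,0,0,0,0,-0.3,0,0,0,0,0,-0.5,0,0,0,0,0,-0.5,0,0,0,0,0,-0.5,0,0,0,0,0]}}

```text
time_s: 8.62
eef_pos: [576.8, 135.2, 174.4]
ee_rot: [[-0.001, -0.946, 0.325], [-0.001, 0.325, 0.946], [-1.0, 0.001, -0.001]]
wrist_force: [-0.1, -0.9, 0.1]
grip_width: 14.3
```

{"op": "play_rows", "data": {"plan": [-0.5,0,0,0,0,0,-0.4,0,0,0,0,0,-0.3,0,0,0,0,0,0,0,0,0,0,0,0,0,0,0,0,0]}}

```text
time_s: 9.03
eef_pos: [577.3, 135.4, 210.2]
ee_rot: [[0.0, -0.946, 0.325], [0.0, 0.325, 0.946], [-1.0, -0.0, 0.0]]
wrist_force: [-0.0, 0.7, -0.9]
grip_width: 14.2
```

```bash
python3 - <<'E'
from h import *
p,d=snap('scene','s10')
cv2.imwrite('pics/c10.png',cv2.resize(p[160:280,210:350],(700,600),interpolation=cv2.INTER_CUBIC)[:,:,::-1])
Y=np.array([577.,136.5]);u=np.array([.342,.940]);x=np.array([.940,-.342])
P=Y+28*x-210*u; print('paddle',P); 
goal([*P,212])
E
```

```text
paddle [531.5   -70.476]
t 9.08 eef [576.9 135.2 209.5] F [ 0.1  0.5 -0.7] w 14.0 units [-0.078 -0.796 -6.977] mm [ -45.4 -205.7    2.5]
```

View pics/c10.png

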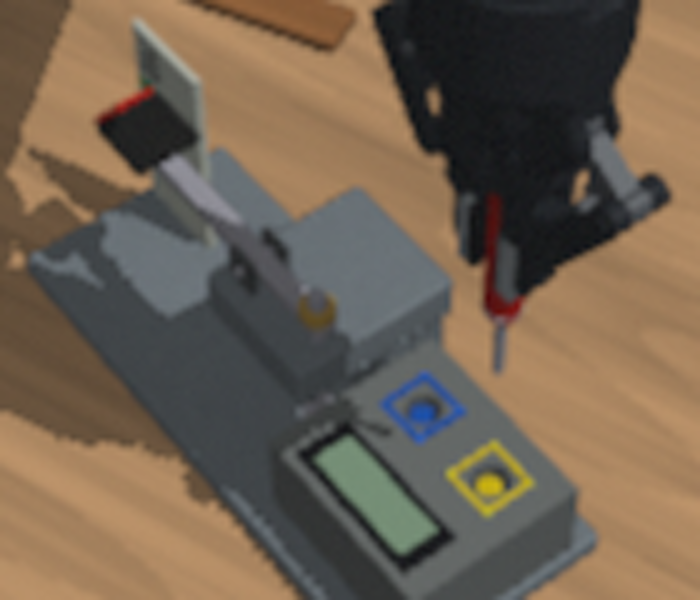

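Yellow cap at (489,485) is out again, the blue one is untouched, and the paddle is up with the jaw shut. Moving over the paddle.

{"op": "play_rows", "data": {"plan": [-0.1,-0.05,-0.4,0,0,0,0,-0.09,-0.8,0,0,0,0,-0.09,-0.8,0,0,0,0,-0.09,-0.8,0,0,0,0,-0.09,-0.8,0,0,0]}}

```text
time_s: 9.5
eef_pos: [552.7, 27.0, 212.5]
ee_rot: [[-0.002, -0.946, 0.325], [-0.001, 0.325, 0.946], [-1.0, 0.001, -0.001]]
wrist_force: [-1.4, -0.8, -0.2]
grip_width: 14.2
```

{"op": "play_rows", "data": {"plan": [0,-0.09,-0.8,0,0,0,0,-0.09,-0.8,0,0,0,0,-0.09,-0.8,0,0,0,0,-0.07,-0.6,0,0,0,0,-0.05,-0.37,0,0,0]}}

```text
time_s: 9.92
eef_pos: [530.5, -73.9, 212.8]
ee_rot: [[-0.001, -0.945, 0.328], [-0.001, 0.328, 0.945], [-1.0, 0.001, -0.001]]
wrist_force: [0.3, 0.1, 0.6]
grip_width: 14.3
```

{"op": "play_rows", "data": {"plan": [0,0,0,0,0,0,0,0,0,0,0,0,0,0,0,0,0,0,0,0,0,0,0,0]}}

```text
time_s: 10.25
eef_pos: [532.3, -68.5, 213.1]
ee_rot: [[-0.0, -0.947, 0.322], [0.0, 0.322, 0.947], [-1.0, 0.0, 0.0]]
wrist_force: [-0.3, -0.2, -0.5]
grip_width: 14.1
```

```bash
python3 - <<'E'
from h import *
goal([531.5,-70.5,190])
p,d=snap('scene','s11');p2,d2=snap('top','t11')
cv2.imwrite('pics/c11.png',np.hstack([cv2.resize(p[120:240,180:300],(400,400)),cv2.resize(p2[150:250,270:370],(400,400))])[:,:,::-1])
e=robot.get_state()['eef_pos']; print(proj('scene',e-[0,0,66.7])[:2], proj('scene',[531.5,-70.5,118])[:2])
E
```

```text
t 10.25 eef [532.3 -68.5 213.1] F [-0.3 -0.2 -0.5] w 14.1 units [ 0.77   0.003 -0.074] mm [ -0.8  -2.  -23.1]
[237.87816041 177.13989184] [238.55750111 185.21891062]
```

View pics/c11.png

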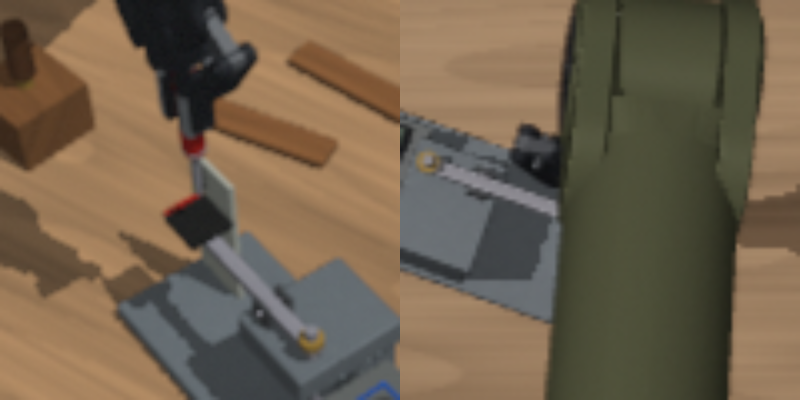

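{"op": "play_rows", "data": {"plan": [0.2,0,-0.06,0,0,0,0.3,0,0,0,0,0,0.25,0,0,0,0,0,0,0,0,0,0,0,0,0,0,0,0,0]}}

```text
time_s: 10.77
eef_pos: [530.8, -71.8, 189.8]
ee_rot: [[-0.002, -0.946, 0.325], [-0.0, 0.325, 0.946], [-1.0, 0.002, -0.001]]
wrist_force: [0.8, 0.5, -0.5]
grip_width: 13.9
```

{"op": "play_rows", "data": {"plan": [0.1,0,0,0,0,0,0.1,0,0,0,0,0,0.1,0,0,0,0,0,0,0,0,0,0,0,0,0,0,0,0,0]}}

```text
time_s: 11.18
eef_pos: [531.8, -72.1, 182.2]
ee_rot: [[0.001, -0.946, 0.325], [-0.0, 0.325, 0.946], [-1.0, -0.001, 0.0]]
wrist_force: [0.1, -0.5, 0.7]
grip_width: 13.7
```

```bash
python3 - <<'E'
from h import *
goal([531.5,-70.5,168.7])
p,d=snap('scene','s12')
cv2.imwrite('pics/c12.png',cv2.resize(p[140:220,200:280],(600,600),interpolation=cv2.INTER_CUBIC)[:,:,::-1])
E
```

```text
t 11.18 eef [531.8 -72.1 182.2] F [ 0.1 -0.5  0.7] w 13.7 units [0.449 0.026 0.049] mm [ -0.3   1.6 -13.5]
```

View pics/c12.png

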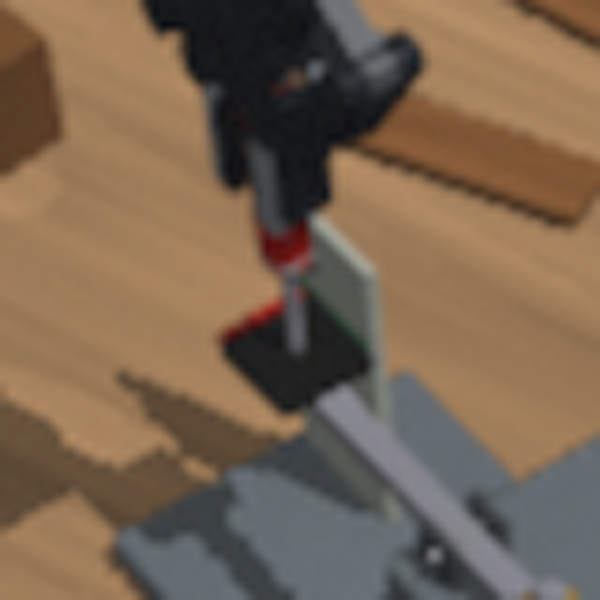

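The tip is at (297,350) near the paddle's centre. I'll push on and watch the force.

{"op": "play_rows", "data": {"plan": [0.1,0,0,0,0,0,0.1,0,0,0,0,0,0,0,0,0,0,0,0,0,0,0,0,0]}}

```text
time_s: 11.57
eef_pos: [531.7, -72.2, 175.9]
ee_rot: [[0.0, -0.946, 0.325], [-0.0, 0.325, 0.946], [-1.0, -0.001, -0.0]]
wrist_force: [0.6, -1.5, 3.2]
grip_width: 14.4
```

{"op": "play_rows", "data": {"plan": [0.1,0,0,0,0,0,0.1,0,0,0,0,0,0,0,0,0,0,0,0,0,0,0,0,0]}}

```text
time_s: 11.9
eef_pos: [531.7, -72.0, 169.8]
ee_rot: [[0.0, -0.946, 0.325], [-0.0, 0.325, 0.946], [-1.0, -0.0, -0.0]]
wrist_force: [-0.1, -1.4, 4.7]
grip_width: 14.0
```

```bash
python3 - <<'E'
from h import *
goal([531.5,-70.5,168.7])
p,d=snap('scene','s13')
cv2.imwrite('pics/c13.png',cv2.resize(p[140:220,200:280],(600,600),interpolation=cv2.INTER_CUBIC)[:,:,::-1])
E
```

```text
t 11.9 eef [531.7 -72.  169.8] F [-0.1 -1.4  4.7] w 14.0 units [0.038 0.022 0.046] mm [-0.2  1.5 -1.1]
```

View pics/c13.png

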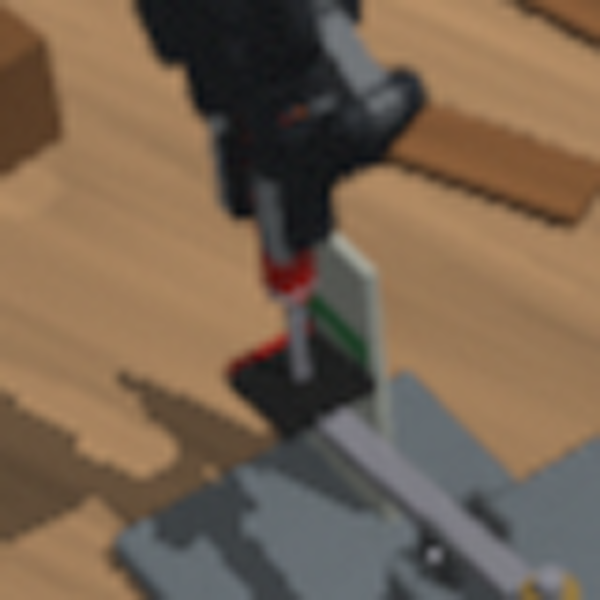

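```bash
cat > m.py <<'E'
from h import *
import sys
u=np.array([.342,.940]);x=np.array([.940,-.342]);Y=np.array([576.8,137.2])
def pad(fn):
    D=np.load('pics/'+fn+'.npz');o=[];g=[]
    H=cv2.cvtColor(D['p'],cv2.COLOR_RGB2HSV)
    for v in range(150,215):
        for c in range(205,265):
            q=D['d'][v,c]
            if q<=0: continue
            P=dep('scene',c,v,q); w=P[:2]-Y; gx=w@x-18;gy=w@u+95
            if H[v,c,2]<60 and abs(gx-10)<14 and abs(gy+115)<14 and 85<P[2]<125: o.append([gx,gy,P[2]])
            if 45<H[v,c,0]<80 and H[v,c,1]>80: g.append([gx,gy,P[2]])
    o=np.array(o); A=np.c_[np.ones(len(o)),o[:,0]-10,o[:,1]+115]
    k=np.linalg.lstsq(A,o[:,2],rcond=None)[0]; g=np.array(g)
    print(fn,len(o),'z',k[0].round(1),'med',np.median(o[:,2]).round(1),'slope y',k[2].round(3),'green',len(g),g.min(0).round(1) if len(g) else '',g.max(0).round(1) if len(g) else '')
for f in sys.argv[1:]: pad(f)
E
python3 m.py scene0 s12 s13
```

```text
scene0 115 z 118.7 med 118.7 slope y 0.018 green 0  
s12 98 z 115.8 med 115.9 slope y 0.039 green 0  
s13 84 z 104.0 med 104.2 slope y 0.132 green 15 [ -15.6 -146.3   91.9] [ -12.5 -115.7  100.8]
```

{"op": "play_rows", "data": {"plan": [0.05,0,0,0,0,0,0,0,0,0,0,0,0,0,0,0,0,0,0,0,0,0,0,0,0,0,0,0,0,0]}}

```text
time_s: 12.37
eef_pos: [531.6, -72.0, 168.5]
ee_rot: [[0.0, -0.946, 0.325], [-0.0, 0.325, 0.946], [-1.0, -0.0, 0.0]]
wrist_force: [0.3, -1.0, 4.9]
grip_width: 14.2
```

```bash
python3 - <<'E'
from h import *
goal([531.5,-70.5,168.7])
p,d=snap('scene','s14')
cv2.imwrite('pics/c14.png',cv2.resize(p[140:300,190:350],(600,600),interpolation=cv2.INTER_CUBIC)[:,:,::-1])
E
python3 m.py s14; python3 -c "
from h import *
goal([531.5,-70.5,168.7])"
```

```text
t 12.37 eef [531.6 -72.  168.5] F [ 0.3 -1.   4.9] w 14.2 units [-0.008  0.02   0.045] mm [-0.1  1.5  0.2]
s14 82 z 103.0 med 103.4 slope y 0.193 green 14 [ -15.  -142.3   93.3] [ -12.4 -117.   100.6]
t 12.42 eef [531.6 -71.9 168.5] F [-0.  -2.   4.2] w 14.3 units [-0.008  0.02   0.043] mm [-0.1  1.4  0.2]
```

View pics/c14.png

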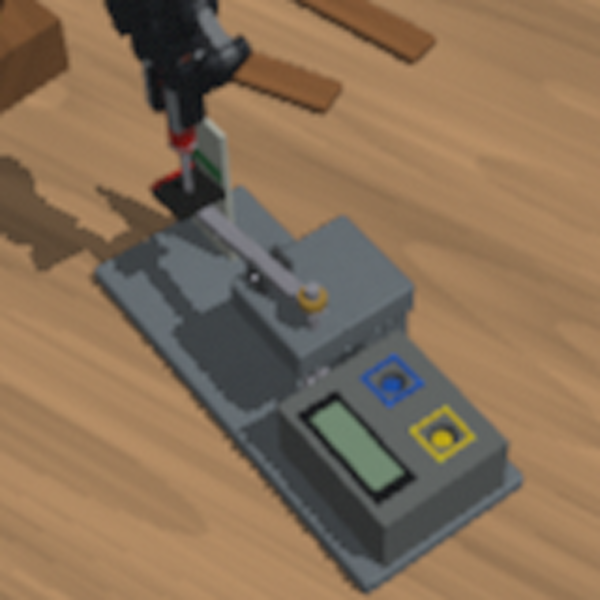

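```bash
python3 -c "
from h import *
print(job.close_job())"
```

```text
the job is handed in; nothing more can be done
None
```

I zeroed the gauge with the red stylus, then pushed the lever paddle down with its tip. I handed in at about 12.4 s with the stylus still holding it there. No verdict came back.

- **Zero button:** I pressed it to its stop, reaching about 20 N at the wrist for roughly half a second. The cap looked sunk in the picture taken then. In the next picture it was out again, the jaw was shut and the blue button was untouched.
- **Lever:** Depth readings put the paddle about 15.7 mm down with a slope of about 0.19, so the jaw should be open close to 8 mm. From those readings I work out the red end at about 97 mm high, and the green band measured about 92–101 mm; I did not measure the red end itself. The wrist force was about 4–5 N.
- **Grip:** The fingers hold the stylus at a 14 mm opening with an 80 N grip setting. The wrist is about 168 mm up, so the handle centre is well above 120 mm.
- **Disagreements:** Button and stylus positions from the two cameras differed by 1–2 mm, and from the arm by about 2 mm, so I set the tip by eye relative to the button. The finger opening reads 14 mm on a 16 mm handle. I did not chase that, since the stylus did not visibly slip.
- **Other things:** I did not take a final picture of the whole bench. Nothing else was approached, and the forces showed no unexpected contact.

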